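# Set up a ski rest: wind the jack level and lay its pad

## Robot

A 7-joint arm with a two-finger parallel gripper is mounted at the origin on the work surface. World frame = base frame: x ahead of the robot, y to its left, z up, the work surface at z = 0. Lengths are in m, angles in rad, forces in N, time in s.
With the tool pointing down it reaches from about 0.425 to 0.925 m from the base axis. Payload 6.8 kg.
Tool frame: the origin (TCP) lies on the centre line of the jaws, within the pads' length; the fingertips stand 14 mm ahead of it and the grasp point (between the pads) lies 5 mm behind it (bot.finger_overhang is the distance from the TCP to the fingertips, in m); z points along the fingers, y is the line along which they close (so a half turn about z gives the same grasp; the last joint's range is limited). The gripper opens to 85 mm and grips with 20 to 120 N. Pads are 22 mm wide; open, the fingers measure 114 mm over their backs; the gripper's body (76 mm by 85 mm) begins 54 mm behind the grasp point. The pads swing forward as they close: fully open they stand 13 mm farther back than shut.
Start: joints at [1.135, 0.477, 0.022, 1.555, -0.011, 1.109, -0.083], TCP at [0.217, -0.639, 0.245] pointing down, gripper open.
Joint ranges: [-2.96, 2.96], [-0.34, 2.1], [-1.41, 1.46], [0.24, 2.44], [-1.37, 4.51], [0.17, 1.92], [-2.96, 2.96]. Speed limits (rad/s): [2.39, 2.39, 3.14, 3.14, 3.14, 3.14, 3.14].

## Interface

Orientations are given as a unit quaternion [w, x, y, z].
In Python, from station import bot gives the robot as it stands.
- The arm moves only by the shell command python3 -m inch 'ROWS' [OPENING] [FORCE]. ROWS is JSON, a list of rows, each a list of 4 numbers: the shift along the tool's x, y, z in m, then the turn about the tool's z in degrees. A call has 1 to 12 rows; each row shifts and turns the commanded pose from where the row before left it, along the tool's axes as they then stand; what a row does not reach is not made up. A row lasts 1/10 s, in which the tool goes at most 50 mm and 8.59 degrees, less where a joint would pass 70% of its speed; a pose out of reach is approached as far as the arm can. A call is refused whole if a number of a shift passes 0.05 or a number of a turn 8.59, either way. A call with a gripper value outside its range is refused whole. OPENING is the finger opening in m, from 0 to 0.0854, set as the call begins (- or left out, the last holds). The fingers move at their own pace and stop on an object; FORCE is the grip in N (left out, the last holds). Time passes only in rows, so rows that do not move let the fingers close. It gives the time, the measured TCP pose, the force, the opening and the grip force at its end, in the units of the state.
- bot.get_obs(): the state, without advancing time (a new reading comes with each control period).
- bot.read_camera(name): name is "side" or "top"; returns a dict with "color" (384x512x3 uint8, red, green, blue), "mtx" (3x3 intrinsics, pixels), "world_from_camera" (4x4, takes a point from camera to world coordinates). Camera axes: x right, y up, looking along -z (the intrinsics and any distortion apply to the point x, -y, -z); pixel columns grow to the right and rows downward; lengths in m; the calibration is good to about 2 mm. A picture is of the moment at which its call begins. There is no depth.
- bot.hand_in(): hands the job in; it is judged then, once.
The state is a dict: "t": time; "q": joint angles; "joint_vel": joint speeds; "joint_torque": joint torques, N m; "eef_pos": TCP position; "tool_rot": TCP orientation; "contact_force": force on the tool from outside, world axes, zero at the start; "torque": the same for the moment, N m; "gripper_width": opening from 0.0 (shut) to 1.0 (fully open); "grasp_force": force on a finger pad.
Only numpy, scipy, OpenCV 4.12 (cv2) and the standard library are available. Lean on these libraries where they do the work, as an engineer would, in place of code of your own. Each camera call takes 0.05 s, during which the arm holds its last target. There are 200 camera calls.

## Task

Get the ski rest ready: take the crank from the parts tray, fit it fully down on the jack's square drive and wind the jack's bare saddle up until it is level with the fixed stand's saddle, leaving the crank on the drive. From the tray take the pad like the one on the stand (plain, oblong, full height) and lay it flat on the jack's saddle, centred and lengthwise with it. Leave the other parts in the tray and the things on the bench where they are.

Things in the scene. Friction and masses are not known exactly. Their poses are not given: they have to be found in the camera images.
- tray_mid (a point): fixed wooden parts tray 203 (x) x 305 (y) x 30 mm high on the bench: 2 (along x) x 3 (along y) open cells of about 95 x 96 mm, 4 mm walls all as high as the rim; one part stands near the middle of each cell, which part in which cell varies; this point is the tray's centre on its 4 mm thick floor, axes along its sides
- crank_hub (a point): square hub of the loose crank (160 g) in a tray cell, grip upwards: 26 x 26 x 30 mm high, 16.8 mm square hole right through; at its foot a 14 wide, 10 mm high arm runs along +x to the grip and a 22 wide, 14 mm high counterweight 16 mm out along -x. This point: hub's centre, 15 mm above its underside, near the centre of mass; sides along x and y. Grip the hub across y
- crank_knob (a point): centre of the crank's upright round black grip, 48 mm from the hub's axis: 18 mm diameter, from 11 to 66 mm above the crank's underside (this point is 38 mm above it); the grip spins freely on its pin, so a gripper holding it need not turn as it goes round
- drive (a point): the jack's drive: 14 mm square upright brass end, 26 mm high (top 8 mm a cone), on a 40 mm round flange on a 40 mm square column; this point: on the axis, at the square's foot on the flange (96 mm above the bench), x and y along the square's sides. The crank's hub goes over it at any of four quarter turns, within about 12 degrees; fully down, its underside rests on the flange
- jack_saddle (a point): the jack's saddle: level aluminium plate 70 (x) x 44 (y) x 8 mm, centre 135 mm from the drive's axis; this point: centre of its top, x along its length. Starts 14 to 22 mm too low. The drive turned clockwise seen from above raises it 16 mm a turn (about 1.5 N at the crank's grip, some 25 degrees of play) and it stays where left; end stop 10 mm above level
- stand_saddle (a point): the fixed stand's saddle, an aluminium plate like the jack's, 70 (x) x 44 (y) x 8 mm on a post, top 72 mm above the bench, with a rubber pad 56 x 32 x 24 mm fixed on it; this point is the centre of the plate's top, under the pad; x along its length
- pad_mid (a point): the wanted pad: a plain oblong black rubber block 56 (its x) x 32 (its y) x 24 mm high, flat on top, about 60 g, lying flat in a cell of the tray; this point is its centre, 12 mm above its underside
- thin_pad_mid (a point): not wanted: a thin rubber pad 56 x 32 mm, only 12 mm high, in a cell of the tray; this point is its centre
- step_block_mid (a point): not wanted: a stepped rubber block 56 x 32 mm in a cell of the tray, 12 mm high with one half 24 mm high; this point is 12 mm above its underside
- short_block_mid (a point): not wanted: a short rubber block 30 x 32 x 24 mm in a cell of the tray; this point is its centre
- roller_mid (a point): not wanted: a rubber ring 34 mm across with a 14 mm hole, 30 mm high, in a cell of the tray; this point is its centre
- screwdriver: bystander: a screwdriver lying on the bench beyond the jack and tray
- wax_bar: bystander: a blue wax bar 110 x 35 x 22 mm lying on the bench near the robot; origin under its centre
- glue_bottle: bystander: a white bottle 48 mm across, 130 mm high, standing beyond the jack; origin under its centre
- brush: bystander: a hand brush lying on the bench at the left of the tray
Not all that is in view belongs to the job. Of the things shaped like the part that bears drive, the grey one is meant. What is shaped like the part that bears pad_mid but green or pink is not meant.

How it is judged:
On the way, in this order (a step that is already met when the one before it is completed fails the run):
1. the crank is fully down on the drive while the jack's saddle is still more than 6 mm too low (horizontal distance between crank_hub and drive below 0.006 m and z of crank_hub in the frame of drive below 0.02 m and angle between crank_hub's own z axis and vertical below 0.15 rad and z of jack_saddle in the frame of stand_saddle below -0.006 m), for 0.1 s.
2. the jack's saddle has been wound level with the stand's (within 3 mm), the crank still on the drive (horizontal distance between crank_hub and drive below 0.006 m and z of crank_hub in the frame of drive below 0.02 m and angle between crank_hub's own z axis and vertical below 0.15 rad and z of jack_saddle in the frame of stand_saddle between -0.003 and 0.003 m), for 0.2 s.
At the end, for the whole second after the job is handed in: Saddles level within 3 mm; crank on the drive (hub within 6 mm of its axis, underside within 5 mm of the flange); the full-height plain oblong pad flat on the jack's saddle, centred within 11 mm, its length along the saddle's within 15 degrees; pad and crank at rest (all of step 2 and horizontal distance between pad_mid and jack_saddle below 0.011 m and z of pad_mid in the frame of jack_saddle between 0.008 and 0.016 m and angle between the x axis of pad_mid and the x axis of jack_saddle, either way round below 0.26 rad and angle between pad_mid's own z axis and vertical below 0.12 rad and linear speed of each of pad, crank below 0.02 m/s); the robot touches nothing.
It fails at once if another part in the tray or a thing on the bench was moved by more than 30 mm (distance of any of thin_pad_mid, step_block_mid, short_block_mid, roller_mid, screwdriver, wax_bar, glue_bottle, brush from where it was at the start of the episode above 0.03 m).
It also fails if it takes over 72 s, if anything falls off the work surface, if the arm or the gripper's body presses on something with over 40 N, if the wrist force passes 120 N, or if a joint passes its speed limit or range.

## Working session

There is one attempt and no reset: what is moved stays moved. The work goes in short steps, Python scripts to look and compute and a shell command to move; the robot and the scene stay as the last step left them, time stands still between calls to the robot, and variables do not carry over. Pictures are saved under pics/ and viewed, at most 12 in all, crops included, and the job is handed in when it is done.

```bash
mkdir -p pics
python3 - <<'E'
from station import bot
import cv2,numpy as np
o=bot.get_obs();print(o['t'],o['eef_pos'],o['tool_rot'])
for n in("top","side"):
    c=bot.read_camera(n);cv2.imwrite(f"pics/{n}0.png",cv2.resize(c["color"][:,:,::-1],(800,600),interpolation=cv2.INTER_CUBIC))
    np.savez(f"{n}0.npz",**{k:c[k] for k in("color","mtx","world_from_camera")})
    print(c.keys(),c["mtx"],c["world_from_camera"])
E
```

```text
0.0 [ 0.21711607 -0.63854016  0.24433222] [-8.79484270e-04  9.86598230e-01  1.63165892e-01 -2.26912459e-04]
dict_keys(['color', 'mtx', 'world_from_camera']) [[360.22956232   0.         256.91400772]
 [  0.         360.22956232 192.57074543]
 [  0.           0.           1.        ]] [[-0.00509407  0.99851631 -0.05421473  0.43314618]
 [-0.99962931 -0.00653476 -0.02642974  0.04899622]
 [-0.0267448   0.05406     0.99817946  1.09511292]
 [ 0.          0.          0.          1.        ]]
dict_keys(['color', 'mtx', 'world_from_camera']) [[464.80405249   0.         257.67628503]
 [  0.         464.80405249 196.11210706]
 [  0.           0.           1.        ]] [[-0.98541616  0.11650505 -0.12402242  0.36076243]
 [-0.16985684 -0.71708477  0.67597196  0.92484634]
 [-0.01018044  0.68717975  0.7264161   1.0053295 ]
 [ 0.          0.          0.          1.        ]]
```

View pics/top0.png

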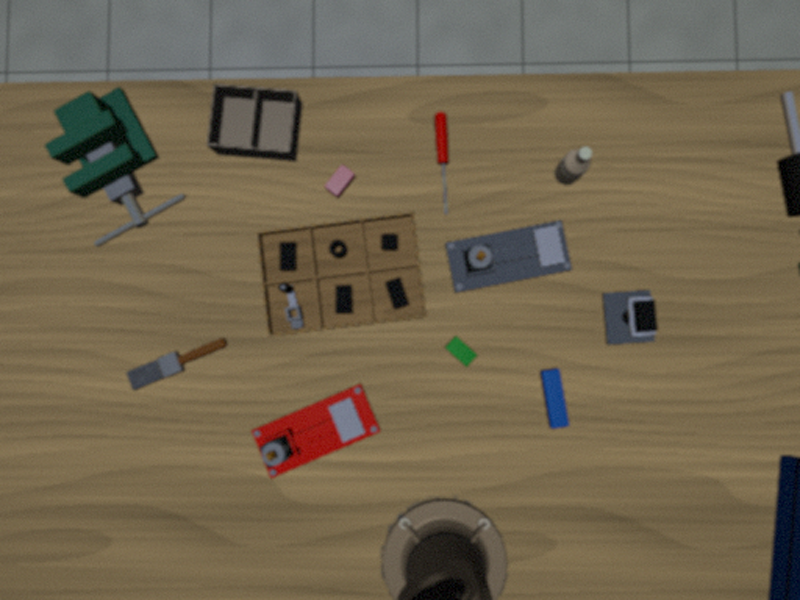

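View pics/side0.png

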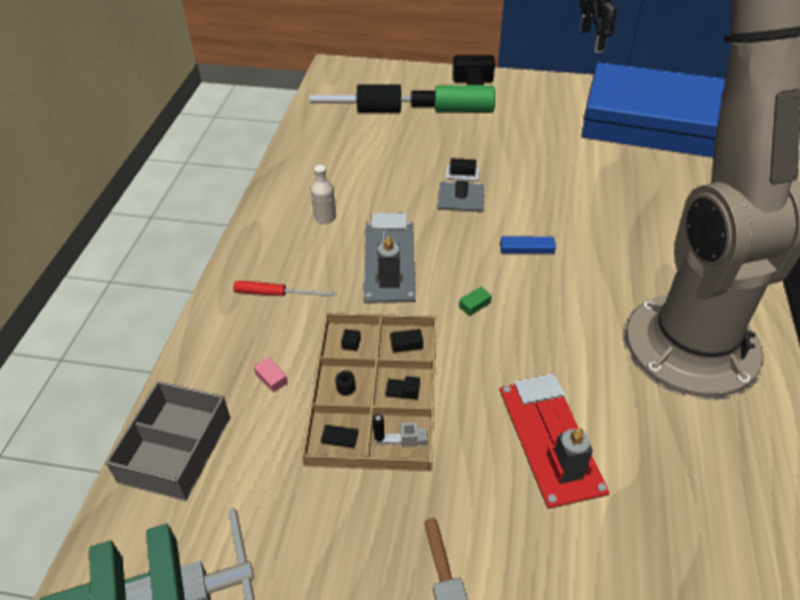

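Top view: grey jack drive ≈(480,257), its saddle ≈(550,244), stand (643,317). A red jack is a decoy (275,453), and the green (461,351) and pink (340,180) blocks are not meant. Crank is in the cell at (290,305). Dark oblongs: (288,256), (343,299), (397,293); side-view counterparts are (340,436), (403,387) and (407,340). The last looks full height and plain, so I'll confirm it in a crop.

```bash
cat > h.py <<'E'
import numpy as np,cv2
def load(n,tag="0"): return dict(np.load(f"{n}{tag}.npz"))
def snap(n,tag):
    from station import bot
    c=bot.read_camera(n); np.savez(f"{n}{tag}.npz",**{k:c[k] for k in("color","mtx","world_from_camera")}); return c
def ray(c,uv):
    uv=np.atleast_2d(np.asarray(uv,float)); K=c["mtx"];T=c["world_from_camera"]
    d=np.c_[(uv[:,0]-K[0,2])/K[0,0],-(uv[:,1]-K[1,2])/K[1,1],-np.ones(len(uv))]
    return T[:3,3],d@T[:3,:3].T
def plane(c,uv,z):
    o,d=ray(c,uv); return o+d*((z-o[2])/d[:,2])[:,None]
def proj(c,P):
    P=np.atleast_2d(P);T=c["world_from_camera"];K=c["mtx"];p=(P-T[:3,3])@T[:3,:3]
    return np.c_[K[0,0]*p[:,0]/-p[:,2]+K[0,2],K[1,1]*-p[:,1]/-p[:,2]+K[1,2]]
E
python3 - <<'E'
from h import *
s=load("side")["color"];t=load("top")["color"]
r=lambda a,w,h:cv2.resize(a,(w,h),interpolation=cv2.INTER_CUBIC)
a=r(s[195:305,190:290],400,440);b=r(t[130:220,160:280],400,300);d=r(t[130:200,280:430],400,187)
L=np.vstack([a,np.zeros((47,400,3),np.uint8)]);R=np.vstack([b,d])
cv2.imwrite("pics/crop1.png",np.clip(np.hstack([L,R])[:,:,::-1].astype(float)*1.4,0,255).astype(np.uint8))
E
```

```text
(no output)
```

View pics/crop1.png

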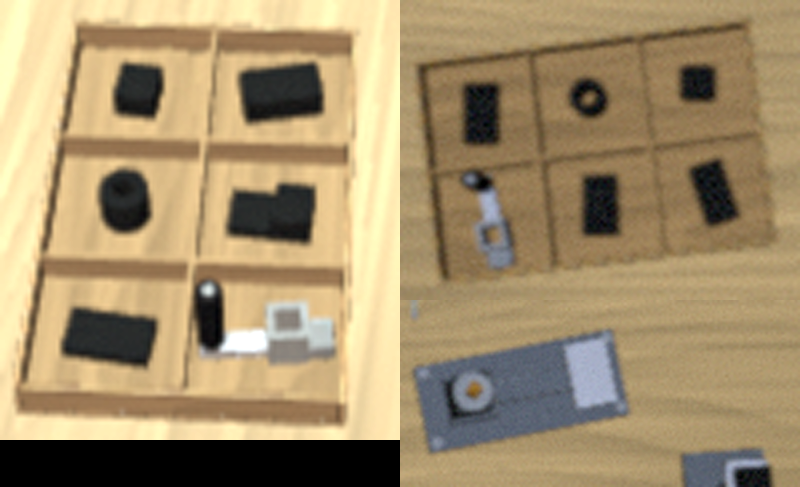

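Confirmed: the full-height plain pad is in the cell at side (407,340) / top (397,293). The stepped block is beside it, the thin pad at top (288,256), and the crank hub is at crop (493,235) with its grip at (478,181). Measuring now.

Run:
```python
from h import *
t=load("top");s=load("side")
def blobs(img,lo,hi,box,amin=15):
    x0,y0,x1,y1=box; k=4
    im=cv2.resize(img[y0:y1,x0:x1],None,fx=k,fy=k,interpolation=cv2.INTER_CUBIC)
    m=cv2.inRange(cv2.cvtColor(im,cv2.COLOR_RGB2HSV),lo,hi)
    out=[]
    for c in cv2.findContours(m,cv2.RETR_EXTERNAL,cv2.CHAIN_APPROX_NONE)[0]:
        if cv2.contourArea(c)<amin*16: continue
        f=lambda p:(np.asarray(p,float)+.5)/k-.5+[x0,y0]
        r=cv2.minAreaRect(c); M=cv2.moments(c)
        out.append((f([M['m10']/M['m00'],M['m01']/M['m00']]),f(cv2.boxPoints(r)),cv2.contourArea(c)/16))
    return out
def show(n,c,bl,z):
    for ctr,b,a in bl:
        P=plane(c,b,z); e1=P[1]-P[0];e2=P[2]-P[1]; L=e1 if np.linalg.norm(e1)>np.linalg.norm(e2) else e2
        print(n,ctr.round(1),"a",round(a),"rectc",P.mean(0).round(4)[:2],"momc",plane(c,ctr,z)[0,:2].round(4),"size",np.round([np.linalg.norm(e1),np.linalg.norm(e2)],4),"ang",round(np.degrees(np.arctan2(L[1],L[0]))%180,1))
T=t["color"];S=s["color"]
dark=((0,0,0),(180,255,55))
show("pad",t,blobs(T,*dark,(240,172,270,205)),.028)
show("saddle",t,blobs(T,(0,0,130),(180,40,255),(335,135,368,180)),.054)
show("saddleS",s,blobs(S,(0,0,170),(180,40,255),(232,132,264,150)),.054)
show("standpad",t,blobs(T,*dark,(403,185,425,220)),.096)
show("crankmetal",t,blobs(T,(90,15,110),(130,100,255),(165,175,205,215)),.02)
show("drive",t,blobs(T,(5,110,90),(25,255,255),(295,150,320,178),1),.122)
show("flange",t,blobs(T,(0,0,110),(180,60,255),(292,148,322,180)),.096)
show("driveS",s,blobs(S,(8,130,90),(25,255,255),(238,145,262,170),1),.11)
# tray corners, hsv sample
for n,p,z in(("hub",(187.9,200.5),.034),("knobtop",(183.4,184.3),.070),("trayTL",(166,150),.03),("trayTR",(264.5,137),.03),("trayBR",(271.5,203),.03),("trayBL",(174,213),.03),("drv",(307.8,163.8),.122)): print(n,plane(t,p,z)[0,:2].round(4))
# side: hub hole centre & knob top from crop
print(plane(s,(190+288/4,195+317/4),.034)[0].round(4),plane(s,(190+208/4,195+287/4),.070)[0].round(4))
```

```text
pad [253.7 187.4] a 168 rectc [0.5064 0.0868] momc [0.5065 0.0867] size [0.0294 0.0546] ang 17.7
saddle [349.7 150.9] a 21 rectc [ 0.6072 -0.1922] momc [ 0.6088 -0.1925] size [0.0308 0.021 ] ang 146.7
saddleS [248.6 140.6] a 193 rectc [ 0.5922 -0.1959] momc [ 0.593  -0.1951] size [0.0755 0.0456] ang 9.1
standpad [412.5 201.8] a 232 rectc [ 0.4592 -0.3513] momc [ 0.4592 -0.3514] size [0.0357 0.0516] ang 3.5
crankmetal [186.7 191.9] a 34 rectc [0.4953 0.2885] momc [0.495  0.2886] size [0.0135 0.0279] ang 9.1
drive [307.5 162.7] a 10 rectc [ 0.5656 -0.063 ] momc [ 0.5661 -0.0627] size [0.0097 0.0103] ang 62.7
flange [307.2 163.7] a 111 rectc [ 0.5667 -0.0647] momc [ 0.5668 -0.0648] size [0.0344 0.0329] ang 153.0
driveS [247.9 155.5] a 22 rectc [ 0.5688 -0.0631] momc [ 0.5689 -0.0632] size [0.0283 0.0146] ang 88.2
hub [0.4686 0.2817]
knobtop [0.514  0.2871]
trayTL [0.6208 0.3495]
trayTR [0.657  0.0537]
trayBR [0.4599 0.0342]
trayBL [0.4318 0.324 ]
drv [ 0.5631 -0.0635]
[0.4707 0.2823 0.034 ] [0.5179 0.2927 0.07  ]
```

```bash
cat >> h.py <<'E'
def need(x,y,z,yaw=None):
    "shift still needed in tool axes (as they would stand at yaw, deg) and turn"
    from station import bot
    from scipy.spatial.transform import Rotation as R
    o=bot.get_obs();M=R.from_quat(np.roll(o["tool_rot"],-1)).as_matrix();cur=np.degrees(np.arctan2(M[1,0],M[0,0]))
    y0=np.radians(cur if yaw is None else yaw);d=np.array([x,y,z])-o["eef_pos"];c,s=np.cos(y0),np.sin(y0)
    print("t",round(o["t"],2),"pos",np.round(o["eef_pos"],4),"yaw",round(cur,2),"need",np.round([c*d[0]+s*d[1],s*d[0]-c*d[1],-d[2]],4),"turn",round(cur-(cur if yaw is None else yaw),2),"F",np.round(o["contact_force"],1),"w",round(o["gripper_width"],3),"g",round(o["grasp_force"],1),"tilt",round(M[2,2],4))
E
python3 -m inch '[[0,0,0,5],[0,0,0,4.8],[0.036,-0.0337,0,0],[0.036,-0.0337,0,0],[0.036,-0.0337,0,0],[0.036,-0.0337,0,0],[0.036,-0.0337,0,0],[0.036,-0.0337,0,0],[0.036,-0.0337,0,0],[0.036,-0.0337,0,0],[0.036,-0.0337,0,0],[0.036,-0.0337,0,0]]' 0.045 30
python3 -c "from h import *;need(.4697,.282,.12,9)"
```

```text
t: 1.3
eef_pos: [0.521, -0.2482, 0.2451]
tool_rot: [-0.0, 0.997, 0.078, -0.0]
contact_force: [0.2, -1.9, 0.0]
gripper_width: 0.526
grasp_force: 0.0
t 1.3 pos [ 0.521  -0.2482  0.2451] yaw 8.97 need [ 0.0323 -0.5317  0.1251] turn -0.03 F [ 0.2 -1.9  0. ] w 0.526 g 0.0 tilt -1.0
```

```bash
python3 -m inch '[[0.003,-0.048,0,0],[0.003,-0.048,0,0],[0.003,-0.048,0,0],[0.003,-0.048,0,0],[0.003,-0.048,0,0],[0.003,-0.048,0,0],[0.003,-0.048,0,0],[0.003,-0.048,0,0],[0.003,-0.048,0,0],[0.003,-0.048,0,0],[0.002,-0.048,0,0],[0,0,0.04,0]]' 
python3 -c "from h import *;need(.4697,.282,.12,9)
s=snap('side','1');t=snap('top','1')
a=cv2.resize(s['color'][160:310,170:320],(400,400),interpolation=cv2.INTER_CUBIC);b=cv2.resize(t['color'][110:230,140:260],(400,400),interpolation=cv2.INTER_CUBIC)
cv2.imwrite('pics/c2.png',np.hstack([a,b])[:,:,::-1])"
```

```text
t: 2.5
eef_pos: [0.4698, 0.287, 0.2097]
tool_rot: [-0.005, 0.997, 0.083, 0.004]
contact_force: [0.8, 0.5, -0.2]
gripper_width: 0.528
grasp_force: 0.0
t 2.5 pos [0.4698 0.287  0.2097] yaw 9.53 need [-0.0009  0.0049  0.0897] turn 0.53 F [ 0.8  0.5 -0.2] w 0.528 g 0.0 tilt -0.9999
```

View pics/c2.png

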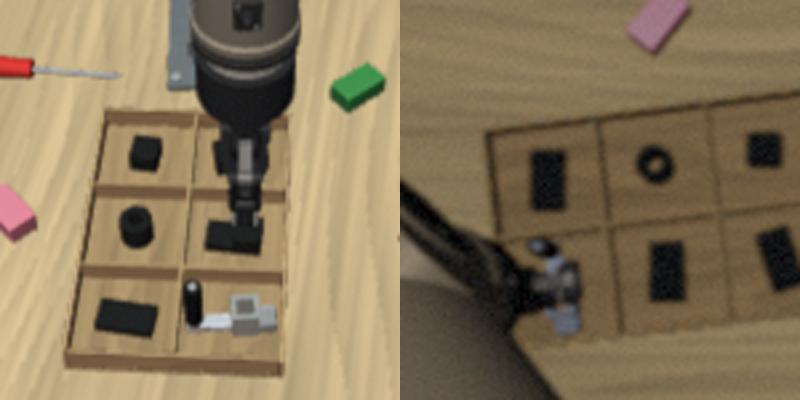

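Tray scene is unobstructed: hub at crop (245,308) in the side view, and the gripper is above it in the top view. Descending.

```bash
python3 -m inch '[[0,0,0.03,0],[0,0,0.03,0],[0,0,0.03,0],[0,0,0,0],[0,0,0,0]]' 
python3 -c "from h import *;need(.4697,.282,.02,9)"
```

```text
t: 3.1
eef_pos: [0.47, 0.2759, 0.1161]
tool_rot: [0.0, 0.997, 0.078, -0.0]
contact_force: [0.7, 0.5, 0.6]
gripper_width: 0.528
grasp_force: 0.0
t 3.1 pos [0.47   0.2759 0.1161] yaw 8.91 need [ 0.0006 -0.0061  0.0961] turn -0.09 F [0.7 0.5 0.6] w 0.528 g 0.0 tilt -1.0
```

```bash
python3 -m inch '[[0.0005,-0.006,0.03,0],[0,0,0.03,0],[0,0,0.025,0],[0,0,0.011,0],[0,0,0,0],[0,0,0,0]]' 
python3 -c "from h import *;need(.4697,.282,.02,9)"
python3 -m inch '[[0,0,0,0],[0,0,0,0],[0,0,0,0],[0,0,0,0],[0,0,0,0]]' 0.0 50
python3 -c "from h import *;need(.4697,.282,.02,9)"
```

```text
t: 3.7
eef_pos: [0.4702, 0.2831, 0.0209]
tool_rot: [-0.0, 0.997, 0.078, 0.001]
contact_force: [-0.3, 0.5, 0.2]
gripper_width: 0.525
grasp_force: 0.0
t 3.7 pos [0.4702 0.2831 0.0209] yaw 8.96 need [-0.0007  0.001   0.0009] turn -0.04 F [-0.3  0.5  0.2] w 0.525 g 0.0 tilt -1.0
t: 4.2
eef_pos: [0.4703, 0.2834, 0.0211]
tool_rot: [-0.001, 0.997, 0.078, 0.001]
contact_force: [-0.9, 0.4, 5.7]
gripper_width: 0.296
grasp_force: 48.7
t 4.2 pos [0.4703 0.2834 0.0211] yaw 8.98 need [-0.0008  0.0013  0.0011] turn -0.02 F [-0.9  0.4  5.7] w 0.296 g 48.7 tilt -1.0
```

```bash
python3 -m inch '[[0,0,-0.02,0],[0,0,-0.05,0],[0,0,-0.05,0],[0,0,-0.05,0],[0.01,0.045,0,-1.5],[0.01,0.045,0,0],[0.01,0.045,0,0],[0.01,0.045,0,0],[0,0.045,0,0],[0,0.045,0,0],[0,0.04,0,0],[0,0,0,0]]' 
python3 -m inch '[[0,0.03,0,0],[0,0,0,0],[0,0,0,0],[0,0,0,0]]' 
python3 -c "from h import *;need(.566,-.0635,.16,10.5)
s=snap('side','2');t=snap('top','2')
a=cv2.resize(s['color'][90:240,180:330],(400,400),interpolation=cv2.INTER_CUBIC);b=cv2.resize(t['color'][110:230,250:370],(400,400),interpolation=cv2.INTER_CUBIC)
cv2.imwrite('pics/c3.png',np.hstack([a,b])[:,:,::-1])"
```

```text
t: 5.4
eef_pos: [0.5641, -0.0235, 0.1898]
tool_rot: [0.002, 0.996, 0.086, 0.0]
contact_force: [-0.3, 0.2, -1.9]
gripper_width: 0.296
grasp_force: 49.9
t: 5.8
eef_pos: [0.5689, -0.0437, 0.1896]
tool_rot: [-0.0, 0.996, 0.092, 0.0]
contact_force: [0.3, 1.1, -1.5]
gripper_width: 0.298
grasp_force: 49.9
t 5.8 pos [ 0.5689 -0.0437  0.1896] yaw 10.55 need [-0.0065  0.0189  0.0296] turn 0.05 F [ 0.3  1.1 -1.5] w 0.298 g 49.9 tilt -1.0
```

View pics/c3.png

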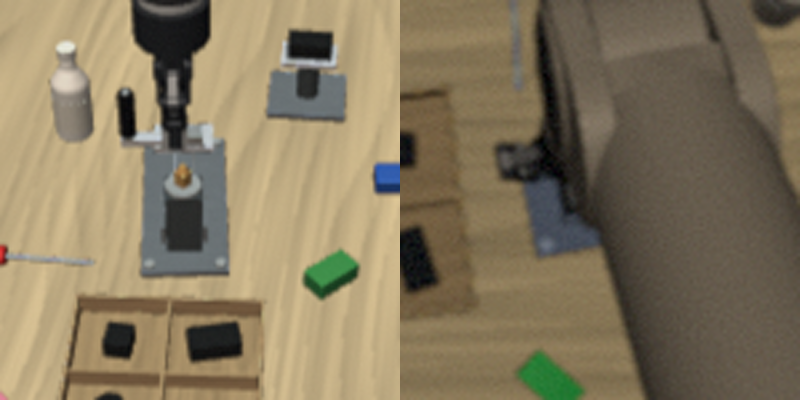

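Run:
```python
from h import *
s=load("side","2");s0=load("side");t=load("top")
tcp=np.array([.5689,-.0437,.1896]);a=np.radians(10.5);x=np.array([np.cos(a),np.sin(a),0])
im=s["color"];k=4
def blob(im,lo,hi,box):
    x0,y0,x1,y1=box
    m=cv2.inRange(cv2.cvtColor(cv2.resize(im[y0:y1,x0:x1],None,fx=k,fy=k,interpolation=cv2.INTER_CUBIC),cv2.COLOR_RGB2HSV),lo,hi)
    c=max(cv2.findContours(m,0,1)[0],key=cv2.contourArea);bx=np.array(cv2.boundingRect(c),float)/k+[x0-.4,y0-.4,0,0]
    M=cv2.moments(c);return bx.round(1),np.array([M['m10'],M['m01']])/M['m00']/k-.4+[x0,y0]
print("knob meas",blob(im,(0,0,0),(180,255,60),(220,118,236,146)))
print("pred knob bot/top",proj(s,[tcp-[0,0,.0171]+x*.048+[0,0,z] for z in(.011,.066)]))
print("brass S",blob(s0["color"],(8,110,70),(25,255,255),(238,145,262,170)))
print("brass T",blob(t["color"],(5,110,70),(25,255,255),(295,150,320,178)))
for p in([.566,-.0635],[.568,-.0635],[.566,-.0615]):
    print(p,"S foot/tip",proj(s0,[p+[.096],p+[.122]]).round(2).tolist(),"T",proj(t,[p+[.118]]).round(2).tolist())
```

```text
knob meas (array([224.1, 124.4,   6.2,  17.2]), array([227.17387659, 132.93112005]))
pred knob bot/top [[228.48989947 140.34806069]
 [227.33730683 124.35200039]]
brass S (array([245.4, 151.6,   5.5,   8. ]), array([248.0542735 , 155.58487179]))
brass T (array([305.1, 160.8,   4.8,   5. ]), array([307.35037369, 163.20369955]))
[0.566, -0.0635] S foot/tip [[249.06, 159.12], [248.84, 152.38]] T [[307.63, 162.94]]
[0.568, -0.0635] S foot/tip [[248.38, 159.05], [248.16, 152.3]] T [[307.62, 162.21]]
[0.566, -0.0615] S foot/tip [[248.93, 159.58], [248.72, 152.83]] T [[306.89, 162.95]]
```

```bash
python3 -m inch '[[-0.006,0.0195,0,0],[0,0,0.02,0],[0,0,0.02,0],[0,0,0,0],[0,0,0,0],[0,0,0,0]]' 
python3 -c "from h import *;need(.5663,-.064,.113,10.5)"
```

```text
t: 6.5
eef_pos: [0.5675, -0.0647, 0.1504]
tool_rot: [0.0, 0.996, 0.092, 0.001]
contact_force: [-0.4, -0.5, -1.0]
gripper_width: 0.297
grasp_force: 49.9
t 6.5 pos [ 0.5675 -0.0647  0.1504] yaw 10.52 need [-0.0011 -0.001   0.0374] turn 0.02 F [-0.4 -0.5 -1. ] w 0.297 g 49.9 tilt -1.0
```

```bash
python3 -m inch '[[-0.001,-0.001,0.006,0],[0,0,0.006,0],[0,0,0.004,0],[0,0,0,0],[0,0,0,0]]' 
python3 -c "from h import *;need(.5663,-.064,.113,10.5)"
python3 -m inch '[[0,0,0.003,0],[0,0,0.003,0],[0,0,0,0]]' 
python3 -c "from h import *;need(.5663,-.064,.113,10.5)"
```

```text
t: 7.0
eef_pos: [0.5656, -0.0645, 0.1331]
tool_rot: [-0.0, 0.996, 0.091, -0.0]
contact_force: [-0.7, 0.2, -1.8]
gripper_width: 0.296
grasp_force: 49.9
t 7.0 pos [ 0.5656 -0.0645  0.1331] yaw 10.48 need [ 0.0008 -0.0003  0.0201] turn -0.02 F [-0.7  0.2 -1.8] w 0.296 g 49.9 tilt -1.0
t: 7.3
eef_pos: [0.5668, -0.0646, 0.1294]
tool_rot: [0.0, 0.996, 0.091, 0.001]
contact_force: [-3.7, -0.1, 12.4]
gripper_width: 0.296
grasp_force: 51.7
t 7.3 pos [ 0.5668 -0.0646  0.1294] yaw 10.46 need [-0.0004 -0.0007  0.0164] turn -0.04 F [-3.7 -0.1 12.4] w 0.296 g 51.7 tilt -1.0
```

```bash
python3 -m inch '[[-0.0015,0,0,0],[0,0,0,0]]' 
python3 -c "from h import *;need(.5663,-.064,.113,10.5)"
python3 -m inch '[[-0.001,0,0.001,0],[0,0,0,0]]' 
python3 -c "from h import *;need(.5663,-.064,.113,10.5)"
```

```text
t: 7.5
eef_pos: [0.5666, -0.0647, 0.1296]
tool_rot: [0.0, 0.996, 0.091, 0.003]
contact_force: [-1.3, -0.3, 9.9]
gripper_width: 0.295
grasp_force: 51.2
t 7.5 pos [ 0.5666 -0.0647  0.1296] yaw 10.47 need [-0.0002 -0.0007  0.0166] turn -0.03 F [-1.3 -0.3  9.9] w 0.295 g 51.2 tilt -1.0
t: 7.7
eef_pos: [0.5664, -0.0648, 0.1292]
tool_rot: [0.0, 0.996, 0.091, 0.004]
contact_force: [0.8, 0.1, 7.4]
gripper_width: 0.296
grasp_force: 50.9
t 7.7 pos [ 0.5664 -0.0648  0.1292] yaw 10.48 need [ 0.0001 -0.0008  0.0162] turn -0.02 F [0.8 0.1 7.4] w 0.296 g 50.9 tilt -1.0
```

```bash
python3 -m inch '[[0,0,0.001,0],[0,0,0,0]]' | sed -n 2,4p
python3 -m inch '[[0,0,0,5],[0,0,0,0]]' | sed -n 2,4p
python3 -m inch '[[0,0,0,5],[0,0,0,0]]'| sed -n 2,4p
python3 -c "from h import *;need(.5663,-.064,.113,10.5)"
```

```text
eef_pos: [0.5662, -0.0644, 0.128]
tool_rot: [0.0, 0.996, 0.091, 0.003]
contact_force: [0.3, 0.6, 11.1]
eef_pos: [0.5662, -0.0643, 0.1279]
tool_rot: [0.0, 0.999, 0.047, 0.003]
contact_force: [1.0, 1.4, 12.0]
eef_pos: [0.5661, -0.0643, 0.1279]
tool_rot: [-0.0, 1.0, 0.003, 0.003]
contact_force: [0.3, 0.7, 10.7]
t 8.3 pos [ 0.5661 -0.0643  0.1279] yaw 0.38 need [ 0.0002 -0.0002  0.0149] turn -10.12 F [ 0.3  0.7 10.7] w 0.295 g 51.6 tilt -1.0
```

```bash
python3 -m inch '[[0,0,0,-8],[0,0,0,-7],[0,0,0,0]]' | sed -n 2,4p
python3 -m inch '[[0,0,0,-5],[0,0,0,0]]' | sed -n 2,4p
python3 -m inch '[[0,0,0,-5],[0,0,0,0]]'| sed -n 2,4p
python3 -c "from h import *;need(.5663,-.064,.113,10.5)
s=snap('side','3')
cv2.imwrite('pics/c4.png',cv2.resize(s['color'][120:190,205:298],(797,600),interpolation=cv2.INTER_CUBIC)[:,:,::-1])"
```

```text
eef_pos: [0.5662, -0.0645, 0.1279]
tool_rot: [0.0, 0.991, 0.136, 0.003]
contact_force: [0.8, 0.3, 11.7]
eef_pos: [0.5663, -0.0646, 0.1279]
tool_rot: [0.001, 0.984, 0.179, 0.003]
contact_force: [0.5, 0.4, 12.3]
eef_pos: [0.5663, -0.0646, 0.1279]
tool_rot: [0.001, 0.975, 0.222, 0.003]
contact_force: [1.4, 0.2, 10.5]
t 9.0 pos [ 0.5663 -0.0646  0.1279] yaw 25.61 need [ 0.0001 -0.0006  0.0149] turn 15.11 F [ 1.4  0.2 10.5] w 0.3 g 51.3 tilt -1.0
```

View pics/c4.png

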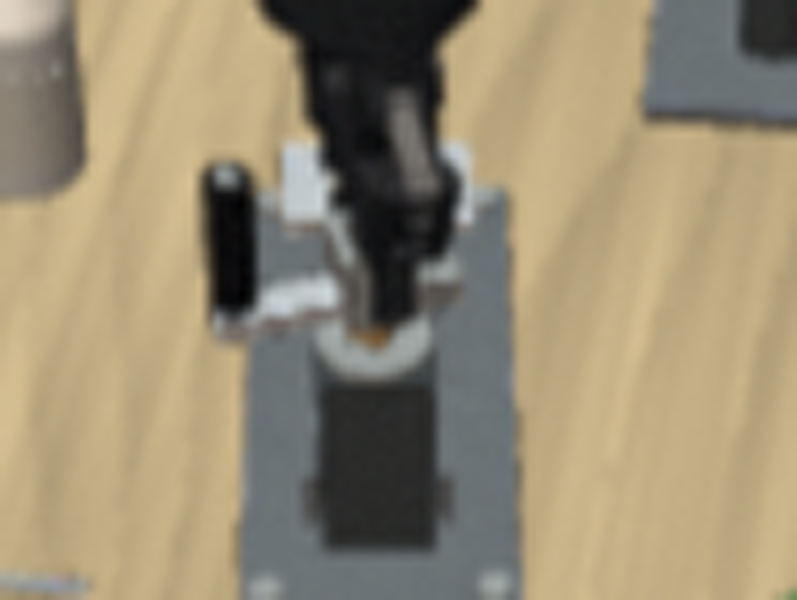

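Run:
```python
from h import *
s=load("side","3");a=np.radians(25.6)
S=lambda P:((proj(s,P)-[205,120])*8.571).round(0).tolist()
k=np.array([.5663+.002,-.0646,0])+.048*np.array([np.cos(a),np.sin(a),0])
for u in(.1108,.116,.105):print(u,"knob bot/top",S([k+[0,0,u+.011],k+[0,0,u+.066]]),"hub under",S([[.567,-.0646,u]]))
print("flange c, near edge",S([[.567,-.064,.096],[.567,-.044,.096]]),"drive top",S([[.567,-.064,.122]]),"fingertip",S([[.5663+.013*np.sin(a),-.0646+.013*np.cos(a),.114]]))
from station import bot;o=bot.get_obs();print(o["torque"].round(2))
```

```text
0.1108 knob bot/top [[231.0, 302.0], [222.0, 174.0]] hub under [[374.0, 300.0]]
0.116 knob bot/top [[230.0, 290.0], [221.0, 162.0]] hub under [[374.0, 289.0]]
0.105 knob bot/top [[231.0, 315.0], [223.0, 188.0]] hub under [[375.0, 313.0]]
flange c, near edge [[375.0, 334.0], [364.0, 373.0]] drive top [[373.0, 276.0]] fingertip [[353.0, 314.0]]
[ 0.12 -0.25  0.01]
```

```bash
for i in 1 2 3; do python3 -m inch '[[0,0,0,-6],[0,0,0,-6],[0,0,0,0]]' | sed -n 2,4p; done
python3 -c "from h import *;need(.5663,-.064,.113,10.5)"
```

```text
eef_pos: [0.5664, -0.0648, 0.1279]
tool_rot: [0.001, 0.947, 0.323, 0.003]
contact_force: [1.0, 0.1, 11.0]
eef_pos: [0.5665, -0.0649, 0.1279]
tool_rot: [0.002, 0.908, 0.42, 0.003]
contact_force: [1.2, -1.5, 10.3]
eef_pos: [0.5666, -0.065, 0.1276]
tool_rot: [0.002, 0.859, 0.512, 0.003]
contact_force: [3.0, -0.1, 7.3]
t 9.95 pos [ 0.5666 -0.065   0.1276] yaw 61.63 need [-0.0001 -0.0011  0.0146] turn 51.13 F [ 3.  -0.1  7.3] w 0.293 g 51.4 tilt -1.0
```

```bash
python3 -m inch '[[0.001,0.002,0,0],[0,0,0,0]]' | sed -n 2,4p
python3 -m inch '[[0,0,0,-4],[0,0,0,0]]' | sed -n 2,4p
python3 -m inch '[[0,0,0.002,-4],[0,0,0,0]]' | sed -n 2,4p
python3 -c "from h import *;need(.5663,-.064,.113,10.5)"
```

```text
eef_pos: [0.5669, -0.065, 0.1274]
tool_rot: [0.001, 0.86, 0.511, 0.001]
contact_force: [-3.5, -0.2, 13.2]
eef_pos: [0.5669, -0.065, 0.1272]
tool_rot: [0.001, 0.841, 0.542, 0.001]
contact_force: [-1.5, 0.5, 10.9]
eef_pos: [0.5671, -0.065, 0.1255]
tool_rot: [0.001, 0.821, 0.571, 0.001]
contact_force: [-1.9, 0.1, 11.6]
t 10.55 pos [ 0.5671 -0.065   0.1255] yaw 69.58 need [-0.0006 -0.0011  0.0125] turn 59.08 F [-1.9  0.1 11.6] w 0.297 g 52.0 tilt -1.0
```

```bash
python3 -m inch '[[0,-0.0007,0.002,0],[0,0,0,0]]' | sed -n 2,4p
python3 -m inch '[[0,0,0.003,-2],[0,0,0,0]]' | sed -n 2,4p
python3 -c "from h import *;need(.5663,-.064,.113,10.5)
s=snap('side','4')
cv2.imwrite('pics/c5.png',cv2.resize(s['color'][120:190,205:298],(797,600),interpolation=cv2.INTER_CUBIC)[:,:,::-1])"
```

```text
eef_pos: [0.567, -0.065, 0.1244]
tool_rot: [0.002, 0.822, 0.57, 0.002]
contact_force: [-3.5, 0.1, 17.2]
eef_pos: [0.567, -0.065, 0.1208]
tool_rot: [0.002, 0.811, 0.584, 0.002]
contact_force: [0.2, -0.8, 10.4]
t 10.95 pos [ 0.567  -0.065   0.1208] yaw 71.53 need [-0.0006 -0.0011  0.0078] turn 61.03 F [ 0.2 -0.8 10.4] w 0.297 g 51.9 tilt -1.0
```

View pics/c5.png

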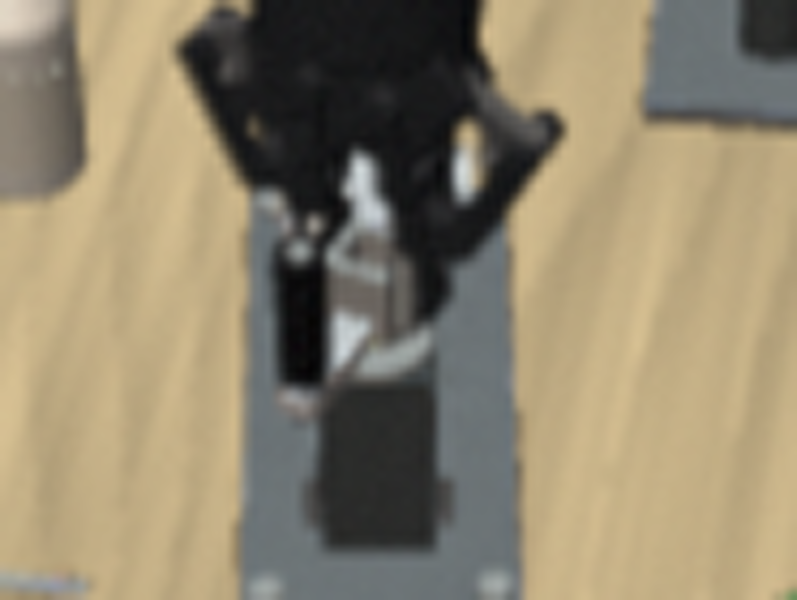

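The crank is now going down over the drive: hub at crop (370,290), flange edge at (400,350), grip at (300,310). I'll keep pressing.

```bash
python3 -m inch '[[0,0,0.003,2],[0,0,0,0]]' | sed -n 2,4p
python3 -m inch '[[0,0,0.003,-2],[0,0,0,0]]' | sed -n 2,4p
python3 -m inch '[[0,0,0.002,2],[0,0,0,0]]' | sed -n 2,4p
python3 -c "from h import *;need(.5663,-.064,.113,10.5)"
```

```text
eef_pos: [0.567, -0.065, 0.1174]
tool_rot: [0.002, 0.822, 0.569, 0.002]
contact_force: [0.1, -1.0, 8.8]
eef_pos: [0.5669, -0.065, 0.1139]
tool_rot: [0.002, 0.811, 0.584, 0.002]
contact_force: [1.7, -0.8, 5.9]
eef_pos: [0.567, -0.065, 0.1131]
tool_rot: [0.002, 0.822, 0.569, 0.002]
contact_force: [-3.3, -0.9, 16.8]
t 11.6 pos [ 0.567  -0.065   0.1131] yaw 69.39 need [-0.0005 -0.0011  0.0001] turn 58.89 F [-3.3 -0.9 16.8] w 0.299 g 51.7 tilt -1.0
```

```bash
python3 -m inch '[[0,0,-0.003,0],[0,0,0,0],[0,0,0,0],[0,0,0,0],[0,0,-0.02,0],[0,0,-0.05,0],[0,0,-0.03,0],[0.02,0,0,0],[0.028,0,0,0],[0,0,0,0],[0,0,0,0]]' 0.045 50
python3 -c "
from h import *;need(.5839,-.0201,.144)
from station import bot;print(bot.get_obs()['q'].round(2))
s=snap('side','5')
T=s['color'];T0=load('side')['color']
cv2.imwrite('pics/c6.png',np.hstack([cv2.resize(a,(400,400),interpolation=cv2.INTER_CUBIC) for a in(T[105:195,210:300],T[90:150,225:315])])[:,:,::-1])"
```

```text
t: 12.7
eef_pos: [0.5814, -0.0192, 0.2129]
tool_rot: [-0.0, 0.821, 0.57, -0.0]
contact_force: [-0.3, 0.1, -1.0]
gripper_width: 0.527
grasp_force: 0.0
t 12.7 pos [ 0.5814 -0.0192  0.2129] yaw 69.57 need [0.     0.0027 0.0689] turn 0.0 F [-0.3  0.1 -1. ] w 0.527 g 0.0 tilt -1.0
[ 0.38  0.42 -0.59  1.79  0.27  1.02 -0.66]
```

View pics/c6.png

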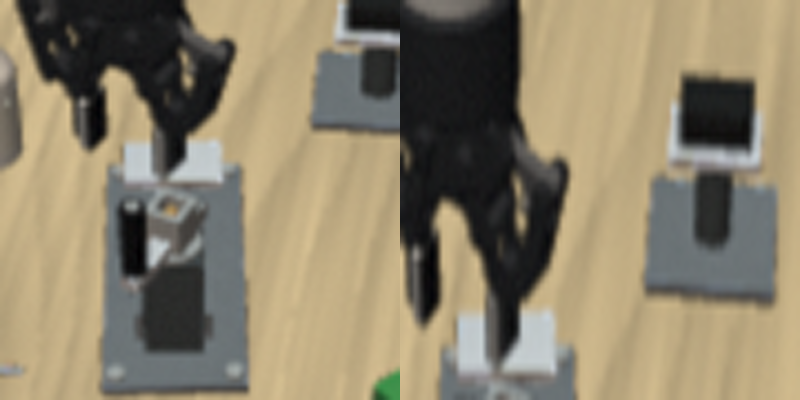

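Run:
```python
from h import *
s=load("side","5")
print("knob top",plane(s,(239.7,151.8),.162),"pred px",proj(s,[[.5839,-.0201,.162],[.5839,-.0201,.107]]).round(1).tolist())
need(.5839,-.0201,.144)
# white plates: vertical profile of lower/upper edge
def prof(c,cols,rows):
    g=c["color"][rows[0]:rows[1],cols[0]:cols[1]].astype(float);v=g.min(2).mean(1);return dict(zip(range(*rows),v.round(0)))
s0=load("side")
print("jack",prof(s0,(245,253),(132,150)));print("stand L",prof(s0,(287,299),(104,120)));
print("pad/stand cols row 112",s0["color"][112,280:312].min(1)," jack cols row 141",s0["color"][141,230:266].min(1))
```

```text
knob top [[ 0.58195318 -0.01712245  0.162     ]] pred px [[239.2, 151.0], [240.0, 165.7]]
t 12.75 pos [ 0.5812 -0.0202  0.2128] yaw 69.49 need [0.0011 0.0025 0.0688] turn 0.0 F [-1.  -0.1  0.8] w 0.526 g 0.0 tilt -1.0
jack {132: np.float64(128.0), 133: np.float64(128.0), 134: np.float64(127.0), 135: np.float64(128.0), 136: np.float64(160.0), 137: np.float64(186.0), 138: np.float64(186.0), 139: np.float64(187.0), 140: np.float64(187.0), 141: np.float64(187.0), 142: np.float64(188.0), 143: np.float64(188.0), 144: np.float64(191.0), 145: np.float64(175.0), 146: np.float64(114.0), 147: np.float64(104.0), 148: np.float64(109.0), 149: np.float64(110.0)}
stand L {104: np.float64(38.0), 105: np.float64(41.0), 106: np.float64(41.0), 107: np.float64(34.0), 108: np.float64(30.0), 109: np.float64(30.0), 110: np.float64(29.0), 111: np.float64(58.0), 112: np.float64(133.0), 113: np.float64(168.0), 114: np.float64(134.0), 115: np.float64(106.0), 116: np.float64(76.0), 117: np.float64(68.0), 118: np.float64(63.0), 119: np.float64(63.0)}
pad/stand cols row 112 [124 126 123 121 127 175 191 170 147 135 131 132 134 132 128 127 127 127
 105  97  98 100  99  90 155 186 142 119 116 115 115 117]  jack cols row 141 [128 131 134 130 118 117 125 135 186 188 187 186 187 187 186 186 187 186
 187 186 187 187 188 187 188 189 189 189 188 183 148 139 131 124 127 132]
```

```bash
python3 -m inch '[[0.001,0.002,0.03,0],[0,0,0.025,0],[0,0,0.013,0],[0,0,0,0]]' 0.04 60 | sed -n 2,4p
python3 -m inch '[[0,0,0,0],[0,0,0,0],[0,0,0,0],[0,0,0,0]]' 0.0 60
python3 - <<'E'
from h import *
import math
need(.5839,-.0201,.144)
# chord rows for clockwise steps of 15 deg, tool yaw fixed
yaw=math.radians(69.5);c,s=math.cos(yaw),math.sin(yaw);r=.048
for i in range(24):
    a,b=math.radians(69.5-15*i),math.radians(69.5-15*(i+1))
    dx,dy=r*(math.cos(b)-math.cos(a)),r*(math.sin(b)-math.sin(a))
    print([round(c*dx+s*dy,4),round(s*dx-c*dy,4)],end=" ")
E
```

```text
eef_pos: [0.5823, -0.0206, 0.1433]
tool_rot: [-0.001, 0.822, 0.569, -0.002]
contact_force: [0.4, -0.2, 0.8]
t: 13.55
eef_pos: [0.5843, -0.0195, 0.1464]
tool_rot: [0.001, 0.822, 0.57, 0.001]
contact_force: [-0.5, -0.6, 3.9]
gripper_width: 0.191
grasp_force: 58.6
t 13.55 pos [ 0.5843 -0.0195  0.1464] yaw 69.48 need [-0.0007 -0.0002  0.0024] turn 0.0 F [-0.5 -0.6  3.9] w 0.191 g 58.6 tilt -1.0
[-0.0016, 0.0124] [-0.0048, 0.0116] [-0.0076, 0.0099] [-0.0099, 0.0076] [-0.0116, 0.0048] [-0.0124, 0.0016] [-0.0124, -0.0016] [-0.0116, -0.0048] [-0.0099, -0.0076] [-0.0076, -0.0099] [-0.0048, -0.0116] [-0.0016, -0.0124] [0.0016, -0.0124] [0.0048, -0.0116] [0.0076, -0.0099] [0.0099, -0.0076] [0.0116, -0.0048] [0.0124, -0.0016] [0.0124, 0.0016] [0.0116, 0.0048] [0.0099, 0.0076] [0.0076, 0.0099] [0.0048, 0.0116] [0.0016, 0.0124]
```

```bash
python3 -m inch '[[-0.0016,0.0124,0,0],[-0.0048,0.0116,0,0],[-0.0076,0.0099,0,0],[-0.0099,0.0076,0,0],[-0.0116,0.0048,0,0],[-0.0124,0.0016,0,0],[-0.0124,-0.0016,0,0],[-0.0116,-0.0048,0,0],[-0.0099,-0.0076,0,0],[-0.0076,-0.0099,0,0],[-0.0048,-0.0116,0,0],[-0.0016,-0.0124,0,0]]'
python3 -m inch '[[0,0,0,0],[0,0,0,0]]'
python3 - <<'E'
from h import *
need(.567-.048*np.cos(np.radians(69.5)),-.065-.048*np.sin(np.radians(69.5)),.146)
c=snap("side","6");cv2.imwrite('pics/c7.png',cv2.resize(c['color'][90:190,200:333],(798,600),interpolation=cv2.INTER_CUBIC)[:,:,::-1])
E
```

```text
t: 14.75
eef_pos: [0.5513, -0.1102, 0.1462]
tool_rot: [0.001, 0.822, 0.569, 0.001]
contact_force: [3.2, 0.7, 3.9]
gripper_width: 0.192
grasp_force: 58.9
t: 14.95
eef_pos: [0.5501, -0.1098, 0.1461]
tool_rot: [0.001, 0.822, 0.57, 0.0]
contact_force: [-2.6, 0.2, 8.6]
gripper_width: 0.188
grasp_force: 59.2
t 14.95 pos [ 0.5501 -0.1098  0.1461] yaw 69.46 need [-0.0002  0.0001  0.0001] turn 0.0 F [-2.6  0.2  8.6] w 0.188 g 59.2 tilt -1.0
```

View pics/c7.png

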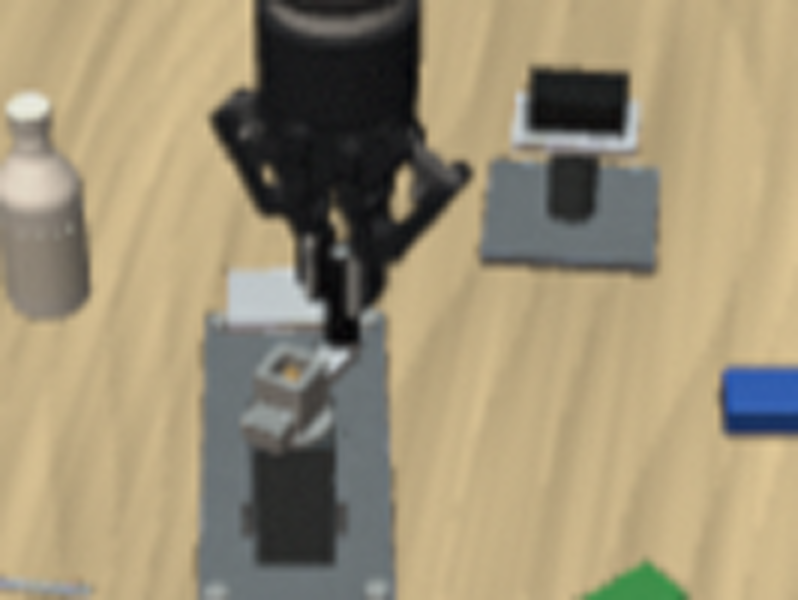

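Half a turn done: the crank followed, with the hub at (285,380) and saddle at (270,297). Now the height estimates from plate edges.

```bash
cat >> h.py <<'E'
def edges(c,cols,r0,r1):
    "rows of the upper and lower edges of the bright plate, half-level crossings"
    v=cv2.resize(c["color"][r0:r1,cols[0]:cols[1]].min(2).astype(np.float32).mean(1)[:,None],(1,(r1-r0)*10),interpolation=cv2.INTER_LINEAR)[:,0]
    on=np.where(v>(v.max()+125)/2)[0];return (on[0]+.5)/10-.5+r0,(on[-1]+.5)/10-.5+r0
def zsad(c,ctr,yaw,col,rows):
    "height from the upper edge (back, top) and lower edge (front, bottom) at an image column"
    a=np.radians(yaw);ux=np.array([np.cos(a),np.sin(a),0]);uy=np.array([-np.sin(a),np.cos(a),0]);out=[]
    zs=np.linspace(.04,.09,101)
    for sy,dz,row in((-.022,0,rows[0]),(.022,-.008,rows[1])):
        f=[]
        for z in zs:
            p=[proj(c,[np.array([*ctr,z+dz])+uy*sy+ux*k])[0] for k in(-.03,.03)]
            f.append(np.interp(col,sorted([p[0][0],p[1][0]]),[q[1] for q in sorted(p,key=lambda q:q[0])]))
        f=np.array(f);out.append(np.interp(-row,-f,zs))
    return np.round(out,4)
E
python3 - <<'E'
from h import *
ctr=np.array([.567,-.065])+.135*np.array([np.cos(np.radians(-79.3)),np.sin(np.radians(-79.3))]);print(ctr)
for tag,cols in(("0",(240,247)),("0",(248,256)),("6",(240,247))):
    c=load("side",tag);e=edges(c,cols,128,152);print(tag,e,zsad(c,ctr,10.7,np.mean(cols)-.5,e))
c=load("side")
for cols in((288,294),(294,303)):
    e=edges(c,cols,108,122);print("stand",e,[zsad(c,[.4592,-.3513],y,np.mean(cols)-.5,e)[1] for y in(2,5)])
t=load("top")
print("jack plate corners in top")
g=t["color"][140:178,338:368].astype(int);m=((g.min(2)>105)*255).astype(np.uint8);cs=max(cv2.findContours(m,0,1)[0],key=cv2.contourArea);r=cv2.minAreaRect(cs);P=plane(t,cv2.boxPoints(r)+[338,140],.053);print(P.mean(0),np.linalg.norm(P[1]-P[0]),np.linalg.norm(P[2]-P[1]),P[:,:2].round(4).tolist())
g=t["color"][185:222,400:425].astype(int);m=((g.min(2)>105)*255).astype(np.uint8);cs=max(cv2.findContours(m,0,1)[0],key=cv2.contourArea);r=cv2.minAreaRect(cs);P=plane(t,cv2.boxPoints(r)+[400,185],.072);print("stand plate",P.mean(0),np.linalg.norm(P[1]-P[0]),np.linalg.norm(P[2]-P[1]),P[:,:2].round(4).tolist())
E
```

```text
[ 0.59206499 -0.19765273]
0 (np.float64(135.85), np.float64(145.15)) [0.0539 0.0602]
0 (np.float64(136.05), np.float64(145.25)) [0.0524 0.0592]
6 (np.float64(134.25), np.float64(143.35)) [0.0604 0.0676]
stand (np.float64(112.35), np.float64(113.45)) [np.float64(0.0835), np.float64(0.0842)]
stand (np.float64(112.65), np.float64(114.15)) [np.float64(0.0829), np.float64(0.0826)]
jack plate corners in top
[ 0.59143119 -0.19646773  0.053     ] 0.041328294455594536 0.06781053265754175 [[0.6209, -0.1702], [0.6287, -0.2108], [0.5619, -0.2226], [0.5541, -0.1822]]
stand plate [ 0.45943896 -0.35260382  0.072     ] 0.03619068719346853 0.06741640463563194 [[0.4933, -0.3354], [0.493, -0.3716], [0.4256, -0.3697], [0.4258, -0.3336]]
```

Saddle now ≈13 mm low (vision ±3 mm). I'll wind on and use the end stop (+10 mm) as an exact reference.

```bash
python3 -m inch '[[0.0016,-0.0124,0,0],[0.0048,-0.0116,0,0],[0.0076,-0.0099,0,0],[0.0099,-0.0076,0,0],[0.0116,-0.0048,0,0],[0.0124,-0.0016,0,0],[0.0124,0.0016,0,0],[0.0116,0.0048,0,0],[0.0099,0.0076,0,0],[0.0076,0.0099,0,0],[0.0048,0.0116,0,0],[0.0016,0.0124,0,0]]' | sed -n 1,4p
python3 -m inch '[[-0.0016,0.0124,0,0],[-0.0048,0.0116,0,0],[-0.0076,0.0099,0,0],[-0.0099,0.0076,0,0],[-0.0116,0.0048,0,0],[-0.0124,0.0016,0,0],[-0.0124,-0.0016,0,0],[-0.0116,-0.0048,0,0],[0,0,0,0],[0,0,0,0]]' | sed -n 1,4p
python3 - <<'E'
from h import *
need(.567,-.065,.146)
c=snap("side","7")
ctr=[.5917,-.197]
for cols in((240,246),(240,247),(248,254)):
    e=edges(c,cols,124,152);print(e,zsad(c,ctr,10.4,np.mean(cols)-.5,e)-[0,.008])
    print(c["color"][128:150,cols[0]:cols[1]].min(2).mean(1).round())
E
```

```text
t: 16.2
eef_pos: [0.5843, -0.0192, 0.1461]
tool_rot: [0.0, 0.821, 0.57, 0.0]
contact_force: [-1.7, -0.1, 7.7]
t: 17.2
eef_pos: [0.5971, -0.1025, 0.146]
tool_rot: [0.0, 0.822, 0.569, -0.0]
contact_force: [-2.8, -0.3, 8.7]
t 17.2 pos [ 0.5971 -0.1025  0.146 ] yaw 69.42 need [ 0.0245 -0.0414  0.    ] turn 0.0 F [-2.8 -0.3  8.7] w 0.192 g 59.6 tilt -1.0
(np.float64(148.05), np.float64(149.85)) [0.04   0.0333]
[ 36.  34.  35.  47.  58.  54.  50.  50.  50.  50.  54.  51.  54.  65.
  65.  47.  41.  38.  44.  85. 146. 170.]
(np.float64(148.05), np.float64(149.65)) [0.04   0.0341]
[ 36.  33.  34.  43.  53.  50.  47.  45.  45.  45.  50.  55.  63.  72.
  72.  56.  51.  48.  53.  89. 144. 165.]
(np.float64(133.05), np.float64(140.25)) [0.0653 0.0722]
[ 28.  40.  59.  94. 126. 159. 186. 190. 190. 191. 191. 196. 179. 117.
 106. 107. 107. 107. 111. 123. 129. 117.]
```

```bash
python3 -m inch '[[-0.0099,-0.0076,0,0],[-0.0076,-0.0099,0,0],[-0.0048,-0.0116,0,0],[-0.0016,-0.0124,0,0],[0.0016,-0.0124,0,0],[0.0048,-0.0116,0,0],[0.0076,-0.0099,0,0],[0.0099,-0.0076,0,0],[0,0,0,0],[0,0,0,0]]' | sed -n 1,4p
python3 - <<'E'
from h import *
def st():
    from station import bot
    p=bot.get_obs();d=p["eef_pos"][:2]-[.567,-.065];print("knob angle",np.degrees(np.arctan2(d[1],d[0])),"r",np.hypot(*d))
st();need(.567,-.065,.146)
c=snap("side","8")
for cols in((238,243),(240,247)):
    e=edges(c,cols,120,148);print(e,zsad(c,[.5917,-.197],10.4,np.mean(cols)-.5,e)-[0,.008])
E
sed -i '$a def st():\n    from station import bot\n    d=bot.get_obs()["eef_pos"][:2]-[.567,-.065];print("knob angle",round(np.degrees(np.arctan2(d[1],d[0])),1),"r",np.hypot(*d).round(4),bot.get_obs()["contact_force"].round(1))' h.py
```

```text
t: 18.25
eef_pos: [0.5196, -0.0724, 0.146]
tool_rot: [0.001, 0.822, 0.57, 0.0]
contact_force: [-1.4, 1.3, 9.7]
knob angle -171.07348637035818 r 0.048011655827163706
t 18.25 pos [ 0.5196 -0.0724  0.146 ] yaw 69.5 need [0.0236 0.0418 0.    ] turn 0.0 F [-1.4  1.3  9.7] w 0.192 g 59.3 tilt -1.0
(np.float64(130.25), np.float64(139.15)) [0.0773 0.0772]
(np.float64(129.95), np.float64(139.05)) [0.0783 0.0775]
```

```bash
python3 -m inch '[[0.0116,-0.0048,0,0],[0.0124,-0.0016,0,0],[0,0,0,0]]' >/dev/null;python3 -c "from h import *;st()"
python3 -m inch '[[0.0124,0.0016,0,0],[0,0,0,0]]' >/dev/null;python3 -c "from h import *;st()"
python3 -m inch '[[0.0116,0.0048,0,0],[0,0,0,0]]' >/dev/null;python3 -c "from h import *;st()"
```

```text
knob angle 158.1 r 0.0482 [-1.6  1.6  9.7]
knob angle 143.3 r 0.0483 [-1.1  2.3 10.8]
knob angle 128.2 r 0.0484 [-1.3  2.3 10.5]
```

```bash
python3 -m inch '[[0.0099,0.0076,0,0],[0,0,0,0]]' >/dev/null;python3 -c "from h import *;st()"
python3 -m inch '[[0.0076,0.0099,0,0],[0,0,0,0]]' >/dev/null;python3 -c "from h import *;st()"
python3 -m inch '[[0.0048,0.0116,0,0],[0,0,0,0]]' >/dev/null;python3 -c "from h import *;st()"
python3 -m inch '[[0.0016,0.0124,0,0],[0,0,0,0]]' >/dev/null;python3 -c "from h import *;st()"
```

```text
knob angle 113.2 r 0.0486 [-0.4  2.7  9.8]
knob angle 98.2 r 0.0487 [1.9 2.3 9.2]
knob angle 84.0 r 0.0489 [-1.2  1.5 10.1]
knob angle 74.2 r 0.0493 [-10.1   6.   16.9]
```

End stop found at knob angle ≈74.5°. Winding back 225° plus 25° of play.

```bash
python3 -m inch '[[-0.0016,-0.0124,0,0],[-0.0048,-0.0116,0,0],[-0.0076,-0.0099,0,0],[-0.0099,-0.0076,0,0],[-0.0116,-0.0048,0,0],[-0.0124,-0.0016,0,0],[-0.0124,0.0016,0,0],[-0.0116,0.0048,0,0],[-0.0099,0.0076,0,0],[-0.0076,0.0099,0,0],[-0.0048,0.0116,0,0],[-0.0016,0.0124,0,0]]' | sed -n 1,4p
python3 -m inch '[[0.0016,0.0124,0,0],[0.0048,0.0116,0,0],[0.0076,0.0099,0,0],[0.0099,0.0076,0,0],[0.0116,0.0048,0,0],[0,0,0,0],[0,0,0,0],[0,0,0,0]]' | sed -n 1,4p
python3 -c "from h import *;st()"
python3 -m inch '[[0,0,0,0],[0,0,0,0],[0,0,0,0],[0,0,0,0],[0,0,-0.03,0],[0,0,-0.04,0],[0,0,-0.04,0],[0,-0.05,0,0],[0,-0.05,0,0],[0,-0.05,0,0],[0,0,0,0],[0,0,0,0]]' 0.045
python3 - <<'E'
from h import *
need(.5064,.0868,.1,17.7)
c=snap("side","9")
for cols in((240,246),(250,256)):
    e=edges(c,cols,124,148);print(e,zsad(c,[.5917,-.197],10.4,np.mean(cols)-.5,e)-[0,.008])
snap("top","9");t=load("top","9")["color"]
cv2.imwrite('pics/c8.png',np.hstack([cv2.resize(a,(400,400),interpolation=cv2.INTER_CUBIC) for a in(c["color"][100:200,210:310],t[110:210,280:380])])[:,:,::-1])
E
```

```text
t: 21.0
eef_pos: [0.5498, -0.1106, 0.1458]
tool_rot: [0.0, 0.822, 0.569, -0.0]
contact_force: [-2.2, 2.5, 7.5]
t: 21.8
eef_pos: [0.6066, -0.093, 0.1462]
tool_rot: [0.001, 0.822, 0.57, 0.001]
contact_force: [1.5, -0.7, 6.8]
knob angle -35.3 r 0.0485 [ 1.5 -0.7  6.8]
t: 23.0
eef_pos: [0.4647, -0.0398, 0.2555]
tool_rot: [0.001, 0.822, 0.57, -0.0]
contact_force: [0.4, 0.2, 0.2]
gripper_width: 0.525
grasp_force: 0.0
t 23.0 pos [ 0.4647 -0.0398  0.2555] yaw 69.51 need [ 0.0782 -0.1079  0.1555] turn 51.81 F [0.4 0.2 0.2] w 0.525 g 0.0 tilt -1.0
(np.float64(130.85), np.float64(140.15)) [0.0747 0.0731]
(np.float64(130.95), np.float64(140.25)) [0.0737 0.0721]
```

View pics/c8.png

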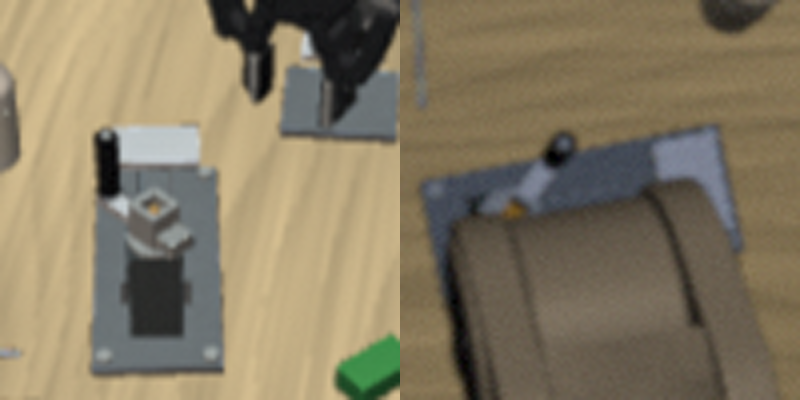

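```bash
python3 -c "
from h import *
s=load('side');print(plane(s,(260.25,218.25),.02))"
python3 -m inch '[[0,0,0,7.4],[0,0,0,7.4],[0,0,0,7.4],[0,0,0,7.4],[0,0,0,7.4],[0,0,0,7.4],[0,0,0,7.4],[0.039,-0.03,0,0],[0.039,-0.03,0,0],[0,-0.048,0.04,0],[0,0,0.05,0],[0,0,0.04,0]]' | sed -n 1,4p
python3 -m inch '[[0,0,0,0],[0,0,0,0],[0,0,0,0]]' | sed -n 1,4p
python3 - <<'E'
from h import *
need(.5064,.0868,.019,17.7)
s=snap("side","10");cv2.imwrite('pics/c9.png',cv2.resize(s["color"][160:260,200:333],(798,600),interpolation=cv2.INTER_CUBIC)[:,:,::-1])
E
```

```text
[[0.50744148 0.09064219 0.02      ]]
t: 24.3
eef_pos: [0.5109, 0.0794, 0.1312]
tool_rot: [-0.001, 0.988, 0.155, 0.0]
contact_force: [0.3, -1.3, -0.1]
t: 24.6
eef_pos: [0.5121, 0.0781, 0.1353]
tool_rot: [-0.0, 0.988, 0.153, 0.002]
contact_force: [-0.1, 0.3, 0.6]
t 24.6 pos [0.5121 0.0781 0.1353] yaw 17.62 need [-0.0028 -0.0101  0.1163] turn -0.08 F [-0.1  0.3  0.6] w 0.533 g 0.0 tilt -1.0
```

View pics/c9.png

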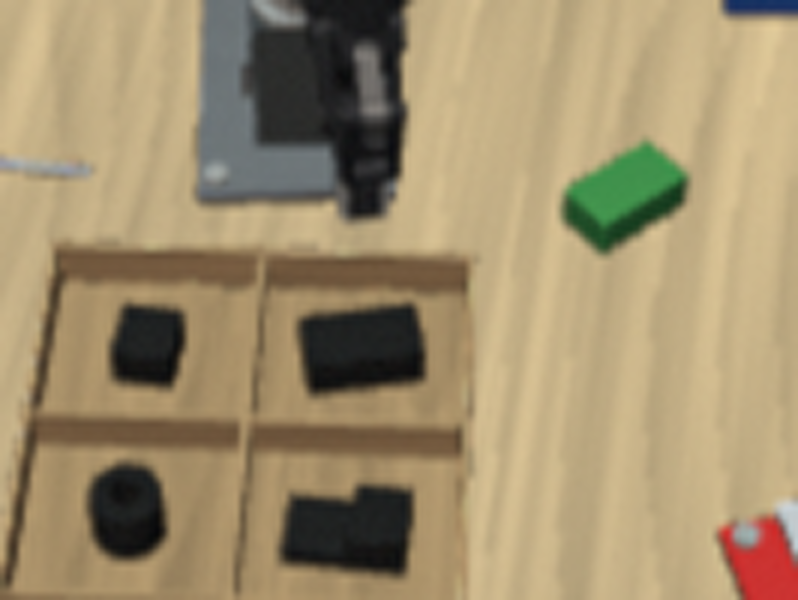

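The wanted pad sits untouched at crop (362,350): plain and full height, next to the stepped block at (350,530). Grasping it.

```bash
python3 -m inch '[[-0.002,-0.011,0.03,0],[0,0,0.04,0],[0,0,0.03,0],[0,0,0.016,0],[0,0,0,0],[0,0,0,0]]' | sed -n 1,4p
python3 -c "from h import *;need(.507,.088,.019,17.7)"
python3 -m inch '[[0,0,0,0],[0,0,0,0],[0,0,0,0],[0,0,0,0]]' 0.0 40 
python3 -m inch '[[0,0,-0.02,0],[0,0,-0.05,0],[0,0,-0.05,0],[0,0,-0.05,0],[0,0,0,0],[0,0,0,0]]' 
python3 -c "from h import *;need(.5917,-.197,.1,10.4)"
```

```text
t: 25.25
eef_pos: [0.5063, 0.0878, 0.0187]
tool_rot: [0.0, 0.988, 0.153, 0.001]
contact_force: [0.5, 0.9, 0.0]
t 25.25 pos [0.5063 0.0878 0.0187] yaw 17.64 need [ 0.0008  0.     -0.0003] turn -0.06 F [0.5 0.9 0. ] w 0.523 g 0.0 tilt -1.0
t: 25.65
eef_pos: [0.5061, 0.0878, 0.0189]
tool_rot: [0.0, 0.988, 0.153, 0.002]
contact_force: [-1.2, -0.7, 7.4]
gripper_width: 0.367
grasp_force: 40.8
t: 26.25
eef_pos: [0.5054, 0.0874, 0.189]
tool_rot: [0.0, 0.988, 0.153, 0.002]
contact_force: [-0.9, -0.4, -0.4]
gripper_width: 0.366
grasp_force: 39.9
t 26.25 pos [0.5054 0.0874 0.189 ] yaw 17.64 need [0.0336 0.2954 0.089 ] turn 7.24 F [-0.9 -0.4 -0.4] w 0.366 g 39.9 tilt -1.0
```

```bash
python3 -m inch '[[0,0,-0.03,7.2],[0.005,0.045,0,0],[0.005,0.045,0,0],[0.005,0.045,0,0],[0.005,0.045,0,0],[0.005,0.045,0,0],[0.005,0.045,0,0],[0.003,0.025,0,0],[0,0,0,0],[0,0,0.04,0],[0,0,0.04,0],[0,0,0,0]]' | sed -n 1,4p
python3 -m inch '[[0,0,0,0],[0,0,0,0],[0,0,0,0]]' | sed -n 1,4p
python3 -c "from h import *;need(.5915,-.197,.088,10.4)"
```

```text
t: 27.45
eef_pos: [0.5857, -0.1945, 0.1307]
tool_rot: [-0.002, 0.996, 0.092, -0.006]
contact_force: [-1.2, 0.9, -0.7]
t: 27.75
eef_pos: [0.5921, -0.1964, 0.1394]
tool_rot: [0.001, 0.996, 0.091, 0.002]
contact_force: [0.1, -0.4, 0.2]
t 27.75 pos [ 0.5921 -0.1964  0.1394] yaw 10.49 need [-0.0007  0.0005  0.0514] turn 0.09 F [ 0.1 -0.4  0.2] w 0.363 g 39.9 tilt -1.0
```

```bash
python3 -m inch '[[0,0,0.02,0],[0,0,0.02,0],[0,0,0.005,0],[0,0,0,0],[0,0,0,0]]' | sed -n 1,4p
for i in 1 2; do python3 -m inch '[[0,0,0.003,0],[0,0,0,0],[0,0,0,0]]' | sed -n 1,4p; done
python3 -c "from h import *;need(.5915,-.197,.087,10.4)"
```

```text
t: 28.25
eef_pos: [0.5917, -0.1965, 0.0937]
tool_rot: [0.0, 0.996, 0.091, 0.001]
contact_force: [0.3, -0.6, -0.4]
t: 28.55
eef_pos: [0.591, -0.1965, 0.0897]
tool_rot: [0.0, 0.996, 0.091, 0.0]
contact_force: [0.5, -0.3, -0.3]
t: 28.85
eef_pos: [0.5913, -0.1965, 0.087]
tool_rot: [0.0, 0.996, 0.091, 0.0]
contact_force: [-2.1, 0.0, 5.4]
t 28.85 pos [ 0.5913 -0.1965  0.087 ] yaw 10.48 need [ 0.0002  0.0005 -0.    ] turn 0.08 F [-2.1  0.   5.4] w 0.364 g 40.5 tilt -1.0
```

Contact at TCP 0.087 puts the saddle top at ≈0.072, which confirms it is level. Releasing.

```bash
python3 -m inch '[[0,0,0,0],[0,0,0,0],[0,0,0,0],[0,0,-0.02,0],[0,0,-0.05,0],[0,0,-0.05,0],[0,0,-0.05,0],[-0.03,0.03,0,0],[-0.03,0.03,0,0],[-0.03,0.03,0,0],[-0.03,0.03,0,0],[0,0,0,0]]' 0.05
python3 - <<'E'
from h import *
s=snap("side","11");t=snap("top","11")
cv2.imwrite('pics/c10.png',np.hstack([cv2.resize(a,(400,400),interpolation=cv2.INTER_CUBIC) for a in(s["color"][100:200,210:310],t["color"][110:210,280:380])])[:,:,::-1])
E
```

```text
t: 30.05
eef_pos: [0.4896, -0.3433, 0.2557]
tool_rot: [0.001, 0.996, 0.086, -0.002]
contact_force: [-0.7, 0.3, -0.2]
gripper_width: 0.584
grasp_force: 0.0
```

View pics/c10.png

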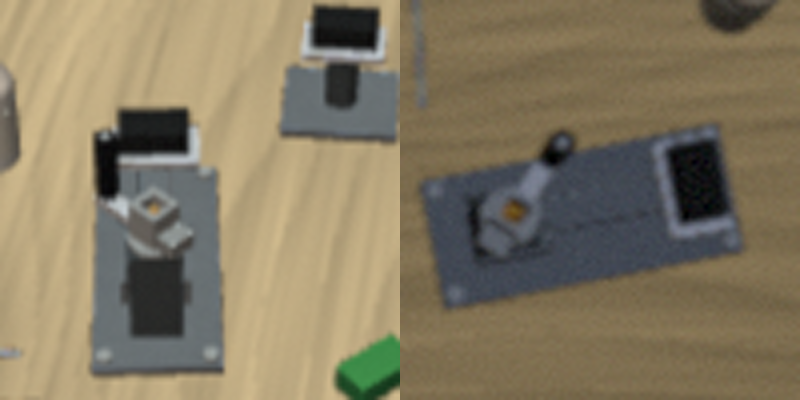

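The last picture shows the pad flat on the jack saddle: side crop (153,135), top crop (698,183). It is centred once parallax is allowed for. The crank is down on the drive and the robot is clear.

```bash
python3 -c "
from station import bot
print(bot.hand_in())"
```

```text
the job is handed in; nothing more can be done
None
```

I've handed in the job: the crank is fully down on the drive, the jack's saddle is level with the stand's to about 1 mm by my measurement, and the full-height pad lies flat, centred and lengthwise on it; the hand-in returned no verdict, so I can't confirm it passed.

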